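# Close the gap in the fan row

### The job

In the grey fan tray, butt the loose tan fan edge to edge, flush against the tan fan that is bolted down in the middle, so that the gap between them is closed, the two stand in one straight line, and the loose one is upright on the tray floor and let go. Leave the black fan and the yellow screwdriver where they are.

Things in the scene. Friction and masses are not known exactly. Their poses are not given: they have to be found in the camera images.
- loose_fan: Loose tan case fan, brown rotor, standing on edge in the tray, left or right of the bolted fan with a 40-75 mm gap, a little askew. Rigid block 25 mm thick (x), 80 wide (y), 80 high (z), about 0.12 kg; wire guards fill both broad faces, pinch anywhere across the thickness. Origin: centre of its underside, 3 mm above the table (tray floor). Tray 200 x 440 mm, lips 14 mm high.
- fixed_fan: Same tan fan, 25 (x) x 80 (y) x 80 mm (z), bolted immovably in mid-tray by steel brackets 50 mm wide, 22 high at the foot of its broad faces (reaching 35 mm from its mid-plane; none on its narrow sides). Origin: centre of its underside. The row runs along its y; the loose fan is to meet the nearer narrow side (+y or -y): origins then 80 mm apart along y.
- black_fan: A fan of the same size and shape with a black frame, standing loose in the tray on the other side of the bolted fan; to be left alone. 25 mm thick (x), 80 mm wide (y), 80 mm high (z). Origin: centre of its underside.
- screwdriver: A screwdriver with a yellow handle, 190 mm long, lying on the table beside the tray to the robot's right; to be left alone. Origin: on its underside; it lies along its x axis, handle to -x.

How it is judged (in metres and radians):
At the end, for the whole second after the job is handed in: The loose tan fan stands upright (within 6 degrees) and at rest on the tray floor beside the bolted fan, the gap between them closed to under 10 mm (origins under 90 mm apart), its faces in line within 12 mm and 10 degrees (horizontal distance between loose_fan and fixed_fan below 0.09 m and x of loose_fan in the frame of fixed_fan between -0.012 and 0.012 m and angle between the y axis of loose_fan and the y axis of fixed_fan, either way round below 0.175 rad and angle between loose_fan's own z axis and vertical below 0.1 rad and height (world z) of loose_fan below 0.01 m and linear speed of loose_fan below 0.02 m/s); the robot touches nothing.
It fails at once if the black fan is moved more than 20 mm (distance of black_fan from where it was at the start of the episode above 0.02 m).
It fails at once if the screwdriver is moved more than 30 mm (distance of screwdriver from where it was at the start of the episode above 0.03 m).
It also fails if it takes over 32 s, if anything falls off the work surface, if the arm or the gripper's body presses on something with over 40 N, if the wrist force passes 120 N, or if a joint passes its speed limit or range.

### The arm

A 7-joint arm with a two-finger parallel gripper is mounted at the origin on the work surface. World frame = base frame: x ahead of the robot, y to its left, z up, the work surface at z = 0. Lengths are in mm, angles in rad, forces in N, time in s.
With the tool pointing down it reaches from about 400 to 875 mm from the base axis. Payload 4.4 kg.
Tool frame: the origin (TCP) lies at the very end of the fingers, on their centre line; the grasp point (between the pads) lies 19 mm behind it (ctrl.grasp_offset is the distance from the TCP to the grasp point, in mm); z points along the fingers, y is the line along which they close (so a half turn about z gives the same grasp; the last joint's range is limited). The gripper opens to 85 mm and grips with 20 to 120 N. Pads are 22 mm wide; open, the fingers measure 114 mm over their backs; the gripper's body (76 mm by 85 mm) begins 54 mm behind the grasp point. The pads swing forward as they close: fully open they stand 13 mm farther back than shut.
Start: joints at [-1.242, 0.628, 0.038, 1.517, -0.027, 0.996, -0.02], TCP at [249.983, 600.022, 231.313] pointing down, gripper open.
Joint ranges: [-3.06, 3.06], [-0.37, 2.12], [-1.25, 1.32], [0.18, 2.47], [-1.1, 4.24], [0.23, 1.98], [-2.94, 2.94]. Speed limits (rad/s): [2.57, 2.57, 3.14, 3.14, 3.14, 3.14, 3.14].

### API

Orientations are given as [roll, pitch, yaw] about the fixed x, y, z axes, in that order (R = Rz(yaw) Ry(pitch) Rx(roll)).
In Python, from cell import status, cams, ctrl gives the robot as it stands.
- The arm moves only by the tool move_arm, never from a script. Its argument "plan" is a list of rows, each a list of 3 entries, a list of its own where there are three numbers: the shift along the world's x, y, z in mm, then the turn, a rotation vector about the world's x, y, z in degrees, then the opening, from 0 (shut) to 1 (fully open). In form: [[[x, y, z], [wx, wy, wz], gripper], ...]. A call has 1 to 10 rows; each row shifts and turns the commanded pose from where the row before left it; what a row does not reach is not made up. A row lasts 1/8 s, in which the tool goes at most 62.5 mm and 10.7 degrees, less where a joint would pass 70% of its speed; a pose out of reach is approached as far as the arm can. A call with a gripper value outside its range is refused whole. The fingers move at their own pace and stop on an object; the grip force is fixed at half the most. Time passes only in rows, so rows that do not move let the fingers close. It gives the time, the measured TCP pose, the force, the opening and the grip force at its end, in the units of the state.
- status.read_state(): the state, without advancing time (a new reading comes with each control period).
- cams.get_image(name): name is "side" or "top"; returns the picture (384x512x3 uint8, blue, green, red); there is no depth.
- cams.camera_params(name): a dict with "K" (3x3 intrinsics, pixels), "k1" (the pictures are not rectified: a ray, as slopes to the right and down, at radius r is drawn at 1 + k1 r^2 times it, then the intrinsics apply), "pose" (4x4, takes a point from camera to world coordinates). Camera axes: x right, y down, z forward; pixel columns grow to the right and rows downward; lengths in mm; the calibration is good to about 2 mm. A picture is of the moment at which its call begins. camera_params takes no time and is no camera call.
- ctrl.finish_job(): hands the job in; it is judged then, once.
The state is a dict: "clock": time; "qpos": joint angles; "qd": joint speeds; "tau": joint torques, N m; "eef_pos": TCP position; "tool_rot": TCP orientation; "force": force on the tool from outside, world axes, zero at the start; "torque": the same for the moment, N m; "width": finger opening in mm; "gripper_force": force on a finger pad.
Only numpy, scipy, OpenCV 4.12 (cv2) and the standard library are available. Lean on these libraries where they do the work, as an engineer would, in place of code of your own. Each camera call takes 0.05 s, during which the arm holds its last target. There are 200 camera calls.

## Working session

There is one attempt and no reset: what is moved stays moved. The work goes in short steps, Python scripts to look and compute and a tool call to move; the robot and the scene stay as the last step left them, time stands still between calls to the robot, and variables do not carry over. Pictures are saved under pics/ and viewed, at most 10 in all, crops included, and the job is handed in when it is done.

Besides the shell and the picture viewer there is one more tool, called after "Emit:" by a JSON object that holds its "fn" and its "kwargs", one argument or row to a line. move_arm: Moves the arm, as the interface text tells. Its arguments: {"type":"object","properties":{"plan":{"type":"array","items":{"type":"array"}}},"required":["plan"]}

```bash
mkdir -p pics
cat > h.py <<'E'
import numpy as np, cv2
from cell import status, cams, ctrl
def ray(name,uv):
    p=cams.camera_params(name);K=np.array(p["K"]);T=np.array(p["pose"])
    uv=np.atleast_2d(np.array(uv,float))
    d=np.c_[(uv-K[[0,1],[2,2]])/K[[0,1],[0,1]]]
    s=d.copy()
    for _ in range(20): s=d/(1+p["k1"]*(s**2).sum(1,keepdims=True))
    return T[:3,3], np.c_[s,np.ones(len(s))]@T[:3,:3].T
def onplane(name,uv,z):
    o,d=ray(name,uv); return o+d*((z-o[2])/d[:,2])[:,None]
E
python3 - <<'E'
from h import *
a=cams.get_image("top");b=cams.get_image("side")
cv2.imwrite("pics/top0.png",a);cv2.imwrite("pics/side0.png",b)
for n in("top","side"):print(n,cams.camera_params(n))
s=status.read_state();print(s["eef_pos"],s["tool_rot"],s["width"],s["clock"])
E
```

```text
top {'K': array([[446.00971022,   0.        , 256.4741907 ],
       [  0.        , 446.00971022, 196.1175864 ],
       [  0.        ,   0.        ,   1.        ]]), 'k1': -0.04618840753670094, 'pose': array([[-2.86688415e-02, -9.97385319e-01,  6.63371881e-02,
         4.60450196e+02],
       [-9.99312701e-01,  3.01579033e-02,  2.15552185e-02,
        -1.40197329e+02],
       [-2.34994490e-02, -6.56736315e-02, -9.97564409e-01,
         1.15839827e+03],
       [ 0.00000000e+00,  0.00000000e+00,  0.00000000e+00,
         1.00000000e+00]])}
side {'K': array([[421.90719073,   0.        , 259.22085632],
       [  0.        , 421.90719073, 190.65724789],
       [  0.        ,   0.        ,   1.        ]]), 'k1': 0.0028474273984790952, 'pose': array([[ 9.79512180e-01, -1.45530625e-01,  1.39200311e-01,
         4.07969825e+02],
       [-2.01338649e-01, -7.22498791e-01,  6.61406264e-01,
        -6.87564874e+02],
       [ 4.31718953e-03, -6.75881894e-01, -7.36997305e-01,
         6.87956248e+02],
       [ 0.00000000e+00,  0.00000000e+00,  0.00000000e+00,
         1.00000000e+00]])}
[249.74243406 599.49585588 230.50392912] [-3.13990568e+00  3.18582237e-05  2.74687241e+00] 85.31628224545497 0.1
```

View pics/top0.png

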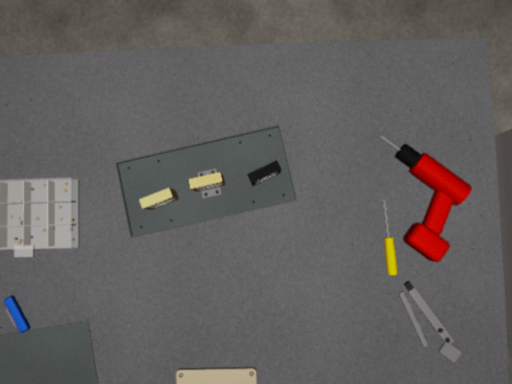

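View pics/side0.png

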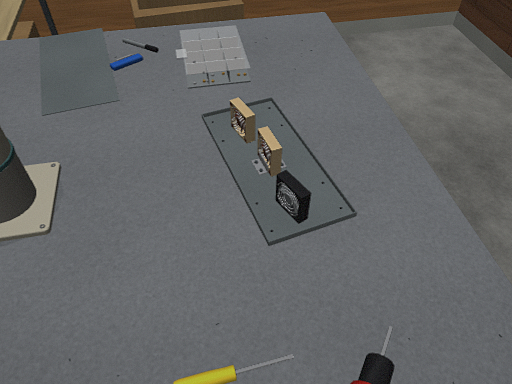

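The top view shows the loose tan fan's top at about (157,199) and the bolted one at (206,181), with the black fan at (265,173). The loose fan is therefore on the +y side. The side view agrees: loose fan at (243,118), bolted fan at (269,150). The screwdriver is far away.

```bash
cat >> h.py <<'E'
def tops(img,z=83):
    m=cv2.inRange(cv2.cvtColor(img,cv2.COLOR_BGR2HSV),(15,60,150),(35,255,255))
    out=[]
    for c in cv2.findContours(m,cv2.RETR_EXTERNAL,cv2.CHAIN_APPROX_NONE)[0]:
        if cv2.contourArea(c)<80: continue
        u,v=c.reshape(-1,2).mean(0)
        if not(100<u<300 and 120<v<260): continue
        P=onplane("top",c.reshape(-1,2),z)[:,:2].astype(np.float32)
        (cx,cy),(w,h),a=cv2.minAreaRect(P)
        bx=cv2.boxPoints(((cx,cy),(w,h),a));e=[bx[1]-bx[0],bx[2]-bx[1]]
        l=max(e,key=np.linalg.norm);l=l*np.sign(l[1])
        out.append((cx,cy,max(w,h),min(w,h),np.degrees(np.arctan2(-l[0],l[1]))))
    return sorted(out,key=lambda t:t[1])
def report(o):
    for t in o: print("x %.1f y %.1f  size %.1fx%.1f  yaw %.1f"%t)
    if len(o)==2:
        a=np.radians(o[0][4]);d=np.array(o[1][:2])-o[0][:2]
        print("in fixed frame x %.1f y %.1f"%(d@[np.cos(a),np.sin(a)],d@[-np.sin(a),np.cos(a)]))
E
python3 - <<'E'
from h import *
i=cv2.imread("pics/top0.png");report(tops(i))
cv2.imwrite("pics/crop0.png",cv2.resize(i[120:250,105:305],None,fx=4,fy=4,interpolation=cv2.INTER_NEAREST))
E
```

```text
x 574.8 y 7.1  size 79.1x25.9  yaw 11.7
x 535.3 y 129.9  size 79.6x24.9  yaw 19.3
in fixed frame x -13.8 y 128.2
```

View pics/crop0.png

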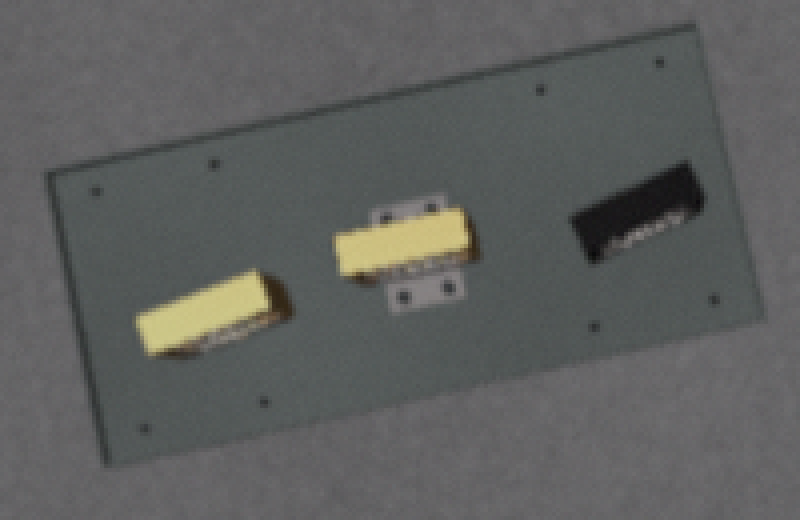

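```bash
cat >> h.py <<'E'
def pca(img,z=83):
    m=cv2.inRange(cv2.cvtColor(img,cv2.COLOR_BGR2HSV),(15,60,150),(35,255,255))
    n,L,S,C=cv2.connectedComponentsWithStats(m)
    out=[]
    for k in range(1,n):
        if S[k,4]<80 or not(100<C[k,0]<300 and 120<C[k,1]<260): continue
        v,u=np.nonzero(L==k);P=onplane("top",np.c_[u,v],z)[:,:2]
        c=P.mean(0);w,V=np.linalg.eigh(np.cov(P.T));l=V[:,1]*np.sign(V[1,1])
        out.append((*c,*np.sqrt(12*w[::-1]),np.degrees(np.arctan2(-l[0],l[1]))))
    return sorted(out,key=lambda t:t[1])
E
python3 - <<'E'
from h import *
report(pca(cv2.imread("pics/top0.png")))
E
```

```text
x 574.9 y 7.1  size 79.1x25.4  yaw 11.4
x 535.4 y 129.6  size 79.3x24.9  yaw 19.3
in fixed frame x -14.4 y 127.9
```

Emit:
{"fn": "move_arm", "kwargs": {
  "plan": [
    [[30,-50,0],[0,0,-5],1],
    [[30,-50,0],[0,0,-5],1],
    [[30,-50,0],[0,0,-5],1],
    [[30,-50,0],[0,0,-5],1],
    [[30,-50,0],[0,0,-5],1],
    [[30,-50,0],[0,0,-5],1],
    [[30,-50,0],[0,0,-5],1],
    [[30,-50,0],[0,0,-5],1],
    [[30,-50,0],[0,0,-5],1],
    [[15,-20,0],[0,0,-3],1]
  ]
}}

```text
clock: 1.35
eef_pos: [536.3, 125.8, 231.3]
tool_rot: [-3.141, 0.002, 1.902]
force: [0.4, 0.1, 0.0]
width: 85.3
gripper_force: 0.0
```

Emit:
{"fn": "move_arm", "kwargs": {
  "plan": [
    [[0,0,-50],[0,0,0],1],
    [[0,0,-50],[0,0,0],1],
    [[0,0,-30],[0,0,0],1],
    [[0,0,0],[0,0,0],1]
  ]
}}

```text
clock: 1.85
eef_pos: [532.8, 130.5, 99.1]
tool_rot: [-3.136, -0.001, 1.91]
force: [0.5, -0.2, -0.1]
width: 85.4
gripper_force: 0.0
```

Emit:
{"fn": "move_arm", "kwargs": {
  "plan": [
    [[2,0,-40],[0,0,0],1],
    [[0,0,-20],[0,0,0],1],
    [[0,0,0],[0,0,0],1],
    [[0,0,0],[0,0,0],0.2],
    [[0,0,0],[0,0,0],0.2],
    [[0,0,0],[0,0,0],0.2],
    [[0,0,0],[0,0,0],0.2],
    [[0,0,0],[0,0,0],0.2]
  ]
}}

```text
clock: 2.85
eef_pos: [537.4, 130.2, 42.1]
tool_rot: [3.14, -0.0, 1.909]
force: [-1.3, -0.8, 6.4]
width: 24.7
gripper_force: 59.4
```

Emit:
{"fn": "move_arm", "kwargs": {
  "plan": [
    [[0,0,3],[0,0,0],0.2],
    [[0,0,2],[0,0,-2],0.2],
    [[7,1,0],[0,0,-3],0.2],
    [[7,2,0],[0,0,-3],0.2],
    [[2,-9,0],[0,0,0],0.2],
    [[2,-9,0],[0,0,0],0.2],
    [[2,-10,0],[0,0,0],0.2],
    [[2,-9,0],[0,0,0],0.2],
    [[0,0,0],[0,0,0],0.2],
    [[0,0,0],[0,0,0],0.2]
  ]
}}

```text
clock: 4.1
eef_pos: [558.9, 96.3, 46.3]
tool_rot: [-3.142, -0.001, 1.769]
force: [0.2, -0.4, -1.0]
width: 24.4
gripper_force: 58.8
```

Run:
```python
from h import *
a=cams.get_image("top");b=cams.get_image("side")
cv2.imwrite("pics/m1.png",np.hstack([cv2.resize(a[120:250,105:305],(400,260),interpolation=0),cv2.resize(b[70:200,180:380],(400,260),interpolation=0)]))
report(pca(a))
```

```text
x 575.0 y 7.3  size 79.0x25.9  yaw 11.0
x 562.7 y 69.2  size 27.3x21.1  yaw 68.0
in fixed frame x -0.2 y 63.2
```

View pics/m1.png

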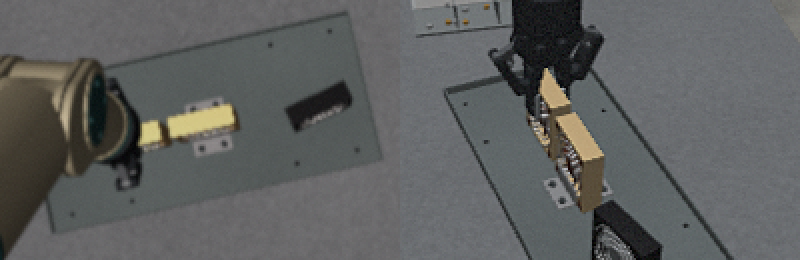

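The picture shows the loose fan held upright just short of the bolted fan and nearly in line, with a gap near (163,130) in the left half. I'll lower it, then close the gap slowly while watching the force.

Emit:
{"fn": "move_arm", "kwargs": {
  "plan": [
    [[0,0,-2],[0,0,0],0.2],
    [[0,0,-2],[0,0,0],0.2],
    [[0.4,-2,0],[0,0,0],0.2],
    [[0.4,-2,0],[0,0,0],0.2],
    [[0.4,-2,0],[0,0,0],0.2],
    [[0,0,0],[0,0,0],0.2],
    [[0,0,0],[0,0,0],0.2]
  ]
}}

```text
clock: 5.08
eef_pos: [560.2, 90.0, 42.3]
tool_rot: [3.142, -0.0, 1.769]
force: [-0.6, -0.4, -0.9]
width: 24.4
gripper_force: 59.0
```

Emit:
{"fn": "move_arm", "kwargs": {
  "plan": [
    [[0.4,-2,0],[0,0,0],0.2],
    [[0.2,-1,0],[0,0,0],0.2],
    [[0,0,0],[0,0,0],0.2]
  ]
}}

```text
clock: 5.45
eef_pos: [560.8, 86.8, 42.3]
tool_rot: [3.142, 0.0, 1.769]
force: [0.2, 0.4, -1.2]
width: 24.4
gripper_force: 59.0
```

Emit:
{"fn": "move_arm", "kwargs": {
  "plan": [
    [[0.2,-1,0],[0,0,0],0.2],
    [[0.2,-1,0],[0,0,0],0.2],
    [[0,0,0],[0,0,0],0.2],
    [[0,0,0],[0,0,0],0.2]
  ]
}}

```text
clock: 5.95
eef_pos: [561.0, 86.1, 42.3]
tool_rot: [-3.141, -0.001, 1.77]
force: [-1.5, 4.1, -0.2]
width: 24.4
gripper_force: 59.0
```

Contact: +4 N along y. Next I'll ease off slightly, set the fan on the floor and release it.

Emit:
{"fn": "move_arm", "kwargs": {
  "plan": [
    [[-0.1,0.7,0],[0,0,0],0.2],
    [[0,0,-0.7],[0,0,0],0.2],
    [[0,0,0],[0,0,0],0.2],
    [[0,0,0],[0,0,0],0.2]
  ]
}}

```text
clock: 6.45
eef_pos: [561.0, 86.1, 42.1]
tool_rot: [3.142, -0.001, 1.77]
force: [-2.0, 4.9, 5.1]
width: 24.1
gripper_force: 59.6
```

On the floor now, with Fz +5. Releasing and rising.

Emit:
{"fn": "move_arm", "kwargs": {
  "plan": [
    [[0,0,0],[0,0,0],0.5],
    [[0,0,0],[0,0,0],0.7],
    [[0,0,0],[0,0,0],0.9],
    [[0,0,0],[0,0,0],0.9],
    [[0,0,15],[0,0,0],0.9],
    [[0,0,40],[0,0,0],0.9],
    [[0,0,50],[0,0,0],0.9],
    [[0,40,30],[0,0,0],0.9],
    [[-40,40,0],[0,0,0],0.9],
    [[-30,50,0],[0,0,0],0.9]
  ]
}}

```text
clock: 7.7
eef_pos: [490.3, 216.2, 178.2]
tool_rot: [3.14, -0.001, 1.767]
force: [0.9, 0.9, 0.3]
width: 77.0
gripper_force: 0.0
```

Emit:
{"fn": "move_arm", "kwargs": {
  "plan": [
    [[-30,50,0],[0,0,0],0.9],
    [[-30,50,0],[0,0,0],0.9],
    [[0,0,0],[0,0,0],0.9]
  ]
}}

```text
clock: 8.07
eef_pos: [427.4, 321.4, 177.3]
tool_rot: [-3.141, -0.003, 1.78]
force: [0.3, -0.9, 0.7]
width: 77.0
gripper_force: 0.0
```

Run:
```python
from h import *
a=cams.get_image("top");b=cams.get_image("side")
cv2.imwrite("pics/m2.png",np.hstack([cv2.resize(a[120:250,105:305],(400,260),interpolation=0),cv2.resize(b[70:200,180:380],(400,260),interpolation=0)]))
report(pca(a))
```

```text
x 567.0 y 46.4  size 159.5x25.3  yaw 11.5
```

View pics/m2.png

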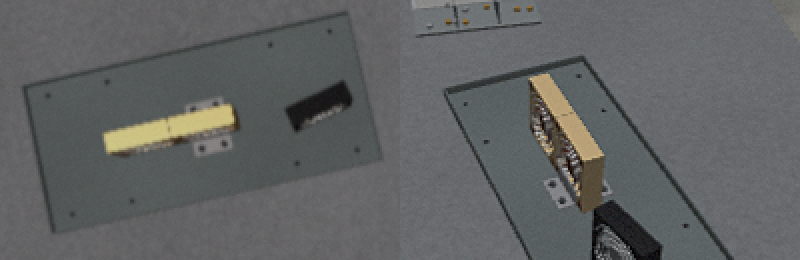

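The two tan fans now form one straight block of 159.5 x 25.3 mm, with the seam at about (168,127). The loose fan is upright and released, and the black fan has not moved.

```bash
python3 -c "
from h import *
print(ctrl.finish_job())"
```

```text
the job is handed in; nothing more can be done
None
```

I butted the loose tan fan against the bolted fan and let it go upright on the tray floor; the last top view measures the pair as one straight 159.5 x 25.3 mm block with the black fan unmoved, and the job is handed in (no verdict came back).

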